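# Slide the seasoning pan between the posts into its dock

### The arm

A 7-joint arm with a two-finger parallel gripper is mounted at the origin on the work surface. World frame = base frame: x ahead of the robot, y to its left, z up, the work surface at z = 0. Lengths are in mm, angles in rad, forces in N, time in s.
With the tool pointing down it reaches from about 400 to 875 mm from the base axis. Payload 4.4 kg.
Tool frame: the origin (TCP) lies at the very end of the fingers, on their centre line; the grasp point (between the pads) lies 19 mm behind it; y points along the fingers, x is the direction in which the jaws open and shut, and the axes are right-handed (so a half turn about y gives the same grasp; the last joint's range is limited). The gripper opens to 85 mm and grips with 20 to 120 N. Pads are 22 mm wide; open, the fingers measure 114 mm over their backs; the gripper's body (76 mm by 85 mm) begins 54 mm behind the grasp point. The pads swing forward as they close: fully open they stand 13 mm farther back than shut.
Start: joints at [1.169, 0.628, 0.038, 1.517, -0.027, 0.996, -0.02], TCP at [214.219, -613.7, 231.313] pointing down, gripper open.
Joint ranges: [-3.06, 3.06], [-0.37, 2.12], [-1.25, 1.32], [0.18, 2.47], [-1.1, 4.24], [0.23, 1.98], [-2.94, 2.94]. Speed limits (rad/s): [2.57, 2.57, 3.14, 3.14, 3.14, 3.14, 3.14].

### API

Orientations are given as [roll, pitch, yaw] about the fixed x, y, z axes, in that order (R = Rz(yaw) Ry(pitch) Rx(roll)).
In Python, from cell import readout, eyes, finish_job gives the robot as it stands. The module is installed in compiled form; this text tells all that it offers.
- The arm moves only by the tool apply_moves, never from a script. Its argument "commands" is a list that holds one entry, the list of rows, each a list of 6 numbers: the shift along the tool's x, y, z in units of 0.04 m (1.0 is 0.04 m), then the turn, a rotation vector about the tool's x, y, z in units of 5 degrees (1.0 is 5 degrees). A call has 1 to 8 rows; each row shifts and turns the pose as measured when the row begins, along the tool's axes as they then stand; what a row does not reach is not made up. A row lasts 1/12 s, in which the tool goes at most 41.7 mm and 7.16 degrees, less where a joint would pass 70% of its speed; a pose out of reach is approached as far as the arm can. A call with a number of a shift or a turn outside -1 to 1 is refused whole. A call with a gripper value outside its range is refused whole. "claw" is the finger opening in mm, from 0 to 85.4, set as the call begins (left out, the last holds). The fingers move at their own pace and stop on an object; the grip force is fixed at half the most. Time passes only in rows, so rows that do not move let the fingers close. It gives the time, the measured TCP pose, the force and the opening at its end, in the units of the state.
- readout.read_state(): the state, without advancing time (a new reading comes with each control period).
- eyes.get_image(name): name is "side" or "top"; returns a dict with "image" (400x640x3 uint8, red, green, blue), "mtx" (3x3 intrinsics, pixels), "rvec" (rotation vector, rad) and "tvec" (3), from world to camera coordinates, as OpenCV has them. Camera axes: x right, y down, z forward; pixel columns grow to the right and rows downward; lengths in mm; the calibration is good to about 2 mm. A picture is of the moment at which its call begins. There is no depth.
- finish_job(): hands the job in, once; it reports no verdict.
The state is a dict: "clock": time; "qpos": joint angles; "qd": joint speeds; "tau": joint torques, N m; "eef_pos": TCP position; "tool_rot": TCP orientation; "force": force on the tool from outside, world axes, zero at the start; "torque": the same for the moment, N m; "width": finger opening in mm.
Only numpy, scipy, OpenCV 4.12 (cv2) and the standard library are available. Lean on these libraries where they do the work, as an engineer would, in place of code of your own. Each camera call takes 0.05 s, during which the arm holds its last target. There are 200 camera calls.

### The job

Push the lidded steel seasoning pan along the bench, through the narrow gap between the two yellow posts and into its dock, until its leading end is fully home, flush against the blue stop bar. Only slide it: keep it flat on the bench, do not lift or carry it, and leave the two bottles, the jar and the cup standing where they are. Finish with the robot clear of everything.

Things in the scene. Friction and masses are not known exactly. Their poses are not given: they have to be found in the camera images.
- pan: Closed steel pan with a flat black lid, loose, 0.4 to 0.75 kg: 130 mm long (its x), 100 mm wide (its y), 50 mm tall; upright steel sides to 44 mm, the lid above set back 3 mm. Origin: centre of the underside; z up; its +x end leads into the dock. It slides with ordinary dry friction and stays where left.
- knob (a point): Top of the red knob in the middle of the pan's lid, 24 mm in diameter, 66 mm above the pan's underside.
- pan_front (a point): Centre of the pan's leading (+x) end face, 20 mm above the underside and 65 mm ahead of the pan's origin.
- dock: Fixed dock, no floor plate. Origin: on the bench midway between its two mouth posts; x points into the dock (the way to push), z up. Behind the posts two aluminium side rails, 30 mm tall, 12 mm thick, 118 mm apart inside, run from x = 0 to 112 mm. With the pan home its origin is at x = 35 mm, y = 0 here, and its rear end stays outside, 30 mm before the line of the posts.
- post_a (a point): Centre of the top of one yellow mouth post: upright, round, 30 mm diameter, 45 mm tall, 69 mm to the dock's +y side of its origin. The gap between the two posts is 108 mm.
- post_b (a point): Centre of the top of the other yellow post, alike, 69 mm to the dock's -y side.
- stop (a point): Middle of the inner face of the blue stop bar (45 mm tall) that closes the dock's far end; 20 mm above the bench, 100 mm along the dock's x from its origin.
- vinegar: Bystander: small green bottle, red cap, yellow label, 54 mm diameter, 145 mm tall, standing loose beside the dock. Origin: centre of its underside.
- soy: Bystander: small amber bottle, red cap and red label, 54 mm diameter, 135 mm tall, standing loose beside the dock. Origin: centre of its underside.
- spice_jar: Bystander: small amber jar, yellow lid, 56 mm diameter, 75 mm tall, standing loose on the robot's side of the dock. Origin: centre of its underside.
- cup: Bystander: open aluminium cup, 72 mm diameter at the rim, 70 mm tall, standing loose beside a post, on the robot's side of the dock. Origin: centre of its underside.

How it is judged:
By the outcome, as a careful person would: the job done as asked, in the order asked, and still so for the second after the job is handed in, with the robot touching nothing.
It also fails if it takes over 72 s, if anything falls off the work surface, if the arm or the gripper's body presses on something with over 40 N, if the wrist force passes 120 N, or if a joint passes its speed limit or range.

## Working session

There is one attempt and no reset: what is moved stays moved. The work goes in short steps, Python scripts to look and compute and a tool call to move; the robot and the scene stay as the last step left them, time stands still between calls to the robot, and variables do not carry over. Pictures are saved under pics/ and viewed, about 8 in all and at most 12, crops included, and the job is handed in when it is done.

Besides the shell and the picture viewer there is one more tool, called after "Request:" as a command line: name --argument value ..., lists and objects as JSON in quotes. apply_moves: Moves the arm, as the interface text tells. Shifts and turns lie within -1 to 1; 1 stands for 0.04 m of shift or 5 degrees of turn. Its arguments: {"type":"object","properties":{"commands":{"type":"array"},"claw":{"type":"number"}},"required":["commands"]}

```bash
mkdir -p pics
cat > h.py <<'E'
import numpy as np, cv2
from cell import readout, eyes, finish_job
def cam(n,save=None):
    d=eyes.get_image(n); d['R']=cv2.Rodrigues(np.array(d['rvec'],float))[0]; d['t']=np.array(d['tvec'],float).ravel(); d['K']=np.array(d['mtx'],float)
    if save: cv2.imwrite('pics/'+save,cv2.cvtColor(d['image'],cv2.COLOR_RGB2BGR))
    return d
def onplane(d,uv,z):
    r=d['R'].T@np.linalg.solve(d['K'],[uv[0],uv[1],1.]); c=-d['R'].T@d['t']
    return c+r*(z-c[2])/r[2]
def proj(d,p):
    q=d['K']@(d['R']@np.array(p,float)+d['t']); return q[:2]/q[2]
E
python3 - <<'E'
from h import *
s=readout.read_state(); print({k:np.round(v,3) for k,v in s.items() if k not in('tau','qd')})
for n in('side','top'):
    d=cam(n,n+'0.png'); print(n,(-d['R'].T@d['t']).round(),d['R'].round(2).tolist(),d['K'].round().tolist())
E
```

```text
{'clock': np.float64(0.0), 'qpos': array([ 1.169,  0.629,  0.038,  1.518, -0.027,  0.996, -0.02 ]), 'eef_pos': array([ 214.028, -613.098,  230.394]), 'tool_rot': array([-1.571,  0.002, -1.235]), 'force': array([-0.859,  0.422,  0.352]), 'torque': array([0.023, 0.029, 0.029]), 'width': np.float64(84.9)}
side [302. 507. 547.] [[-0.85, -0.53, 0.02], [-0.37, 0.56, -0.74], [0.39, -0.63, -0.67]] [[426.0, 0.0, 324.0], [0.0, 426.0, 207.0], [0.0, 0.0, 1.0]]
top [532.  75. 752.] [[0.02, -1.0, 0.05], [-0.99, -0.02, -0.11], [0.11, -0.05, -0.99]] [[390.0, 0.0, 315.0], [0.0, 390.0, 198.0], [0.0, 0.0, 1.0]]
```

View pics/top0.png

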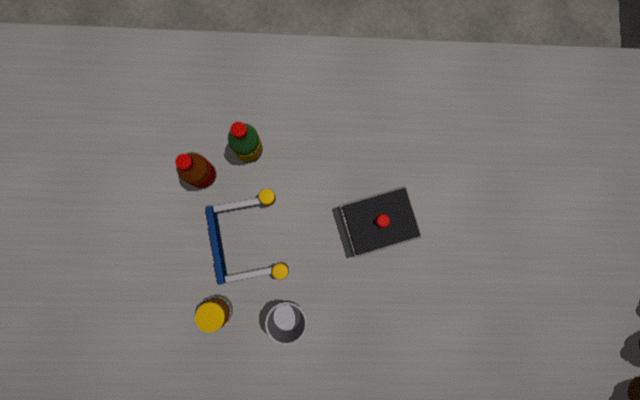

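View pics/side0.png

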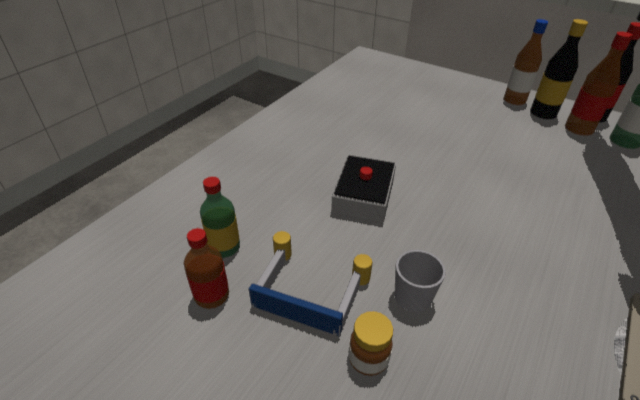

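The top view shows the posts at (266,197) and (280,271), the dock opening to the right and the stop at left about (215,245). The pan is at about (381,221), with its knob at (383,221). The cup is at (285,322), close to the lower post, and the bottles and jar lie beside the dock. The side view agrees with this.

```bash
cat >> h.py <<'E'
def blobs(m,amin=30):
    c,_=cv2.findContours(m.astype(np.uint8)*255,cv2.RETR_EXTERNAL,cv2.CHAIN_APPROX_NONE)
    return sorted([x for x in c if cv2.contourArea(x)>amin],key=cv2.contourArea,reverse=True)
def cen(c): m=cv2.moments(c); return np.array([m['m10'],m['m01']])/m['m00']
def measure(d,dock=None,box=(290,640,150,330)):
    h=cv2.cvtColor(d['image'],cv2.COLOR_RGB2HSV).astype(int); H,S,V=h[...,0],h[...,1],h[...,2]
    yy,xx=np.mgrid[:400,:640]; out={}
    if dock is None:
        y=[cen(c) for c in blobs((H>18)&(H<32)&(S>150)&(V>110)) ]
        y=[p for p in y if 240<p[0]<300 and 180<p[1]<290]; y.sort(key=lambda p:p[1])
        a,b=[onplane(d,p,43)[:2] for p in y]   # blob includes a sliver of side
        out['posts']=(a,b); o=(a+b)/2; v=a-b; ang=np.arctan2(v[1],v[0])
        # x axis perpendicular to post line, toward +y world
        x=np.array([-v[1],v[0]])/np.linalg.norm(v); out['gap']=np.linalg.norm(v)
        if x[1]<0:x=-x
        bl=blobs((H>100)&(H<125)&(S>150)&(V>50))[0]; out['bar']=onplane(d,cen(bl),40)[:2]
        out['dock']=(o,np.arctan2(x[1],x[0]))
    B=(xx>box[0])&(xx<box[1])&(yy>box[2])&(yy<box[3])
    r=[c for c in blobs(((H<8)|(H>172))&(S>150)&(V>100)&B,20)]
    if r: out['knob']=onplane(d,cen(r[0]),64)[:2]
    m=((V<45)&B).astype(np.uint8); m=cv2.morphologyEx(m,cv2.MORPH_CLOSE,np.ones((9,9))); m=cv2.morphologyEx(m,cv2.MORPH_OPEN,np.ones((7,7)))
    c=blobs(m)
    if c:
        P=np.array([onplane(d,p[0],50)[:2] for p in c[0]],np.float32); (cx,cy),(w,hh),a=cv2.minAreaRect(P)
        if w<hh:a+=90
        a=np.deg2rad(a); 
        if np.sin(a)<0:a+=np.pi
        out['lid']=(np.array([cx,cy]),(max(w,hh),min(w,hh)),a)
    return out
E
python3 - <<'E'
from h import *
np.set_printoptions(precision=2,suppress=True)
d=cam('top'); m=measure(d)
for k,v in m.items(): print(k,v)
h=cv2.cvtColor(d['image'],cv2.COLOR_RGB2HSV)
for p in [(383,240),(347,235),(339,235),(336,215)]: print(p,h[p[1],p[0]])
o,a=m['dock']; x=np.array([np.cos(a),np.sin(a)]); y=np.array([-x[1],x[0]])
for k in('knob','bar'): print(k,(m[k]-o)@x,(m[k]-o)@y)
print('cup',onplane(d,(286,322),70),'jar',onplane(d,(210,318),75),'veg',onplane(d,(238,129),145))
E
```

```text
posts (array([610.17, 130.22]), array([476.24, 102.62]))
gap 136.74722962237993
bar [520.73 219.91]
dock (array([543.21, 116.42]), np.float64(1.7740743395745557))
knob [568.92 -79.54]
lid (array([567.22, -74.2 ]), (129.208251953125, 89.78278350830078), np.float64(1.872479814290318))
(383, 240) [105  31  49]
(347, 235) [30 27 48]
(339, 235) [175  14 108]
(336, 215) [165   9  54]
knob -197.11784508710434 14.377230883945288
bar 105.89898527284001 1.1232534099783784
cup [392.79  88.62  70.  ] jar [399.71 215.38  75.  ] veg [704.73 169.79 145.  ]
```

Request:
apply_moves --commands '[[[-0.5,0,0.4,0,0.5,0],[-0.75,0,0.6,0,0.5,0],[-0.75,0,0.6,0,0.5,0],[-0.75,0,0.6,0,0,0],[-0.75,0,0.6,0,0,0],[-0.75,0,0.6,0,0,0],[-0.75,0,0.6,0,0,0],[-0.75,0,0.6,0,0,0]]]' --claw 60

```text
clock: 0.82
eef_pos: [337.7, -346.6, 226.1]
tool_rot: [-1.578, -0.002, -1.392]
force: [1.6, -0.5, -0.1]
width: 59.9
```

```bash
cat >> h.py <<'E'
O=np.array([543.2,116.4]); A=np.deg2rad(101.9); X=np.array([np.cos(A),np.sin(A)]); Y=np.array([-X[1],X[0]])
def dk(p): return np.array([(np.array(p[:2])-O)@X,(np.array(p[:2])-O)@Y])
def to(dx,dy,z,yawdeg):
    from scipy.spatial.transform import Rotation as Ro
    s=readout.read_state(); R=Ro.from_euler('xyz',s['tool_rot']); p=np.array(s['eef_pos'])
    T=Ro.from_euler('xyz',[-90,0,yawdeg],degrees=True); w=np.r_[O+dx*X+dy*Y,z]
    print('t',round(s['clock'],2),'pos',p.round(1),'dock',dk(p).round(1),'rpy',np.rad2deg(s['tool_rot']).round(1),'F',np.round(s['force'],1),'w',s['width'])
    print('shift units (cur frame)',(R.inv().apply(w-p)/40).round(2),'(target frame)',(T.inv().apply(w-p)/40).round(2),'turn',(np.rad2deg((R.inv()*T).as_rotvec())/5).round(2))
E
python3 -c "
from h import *
to(-197,110,230,-78.1)"
```

```text
t 0.82 pos [ 337.7 -346.6  226.1] dock [-410.6  296.5] rpy [-90.4  -0.1 -79.7] F [ 1.6 -0.5 -0.1] w 59.93225943941908
shift units (cur frame) [-5.47 -0.14  4.51] (target frame) [-5.34 -0.1   4.66] turn [ 0.08 -0.33  0.02]
```

Request:
apply_moves --commands '[[[-0.7,0,0.6,0.08,-0.3,0],[-0.7,0,0.6,0,0,0],[-0.7,0,0.6,0,0,0],[-0.7,0,0.6,0,0,0],[-0.7,0,0.6,0,0,0],[-0.7,0,0.6,0,0,0],[-0.7,0,0.6,0,0,0],[-0.4,0,0.4,0,0,0]]]'

```text
clock: 1.48
eef_pos: [479.9, -84.2, 225.8]
tool_rot: [-1.57, 0.0, -1.36]
force: [0.7, -0.4, 0.4]
width: 60.0
```

```bash
python3 -c "
from h import *
to(-197,110,15,-78.1)"
```

```text
t 1.48 pos [479.9 -84.2 225.8] dock [-183.3  103.4] rpy [-89.9   0.  -77.9] F [ 0.7 -0.4  0.4] w 59.99907607343608
shift units (cur frame) [ 0.34  5.27 -0.17] (target frame) [ 0.34  5.27 -0.17] turn [-0.01  0.03 -0.  ]
```

Request:
apply_moves --commands '[[[0.34,0.5,-0.17,0,0,0],[0,1,0,0,0,0],[0,1,0,0,0,0],[0,1,0,0,0,0],[0,1,0,0,0,0],[0,0.5,0,0,0,0],[0,0.2,0,0,0,0],[0,0,0,0,0,0]]]'

```text
clock: 2.15
eef_pos: [488.8, -88.5, 11.9]
tool_rot: [-1.554, -0.001, -1.342]
force: [0.3, 0.6, -0.4]
width: 59.7
```

Run:
```python
from h import *
to(-197,61,15,-78.1)
d=cam('top'); cv2.imwrite('pics/top1.png',cv2.resize(cv2.cvtColor(d['image'][130:330,240:500],cv2.COLOR_RGB2BGR),None,fx=3,fy=3,interpolation=cv2.INTER_CUBIC))
```

```text
t 2.15 pos [488.8 -88.5  11.9] dock [-189.3   95.5] rpy [-89.   -0.  -76.9] F [ 0.3  0.6 -0.4] w 59.695769844472146
shift units (cur frame) [ 0.21 -0.06  0.86] (target frame) [ 0.19 -0.08  0.86] turn [-0.2   0.24  0.01]
```

View pics/top1.png

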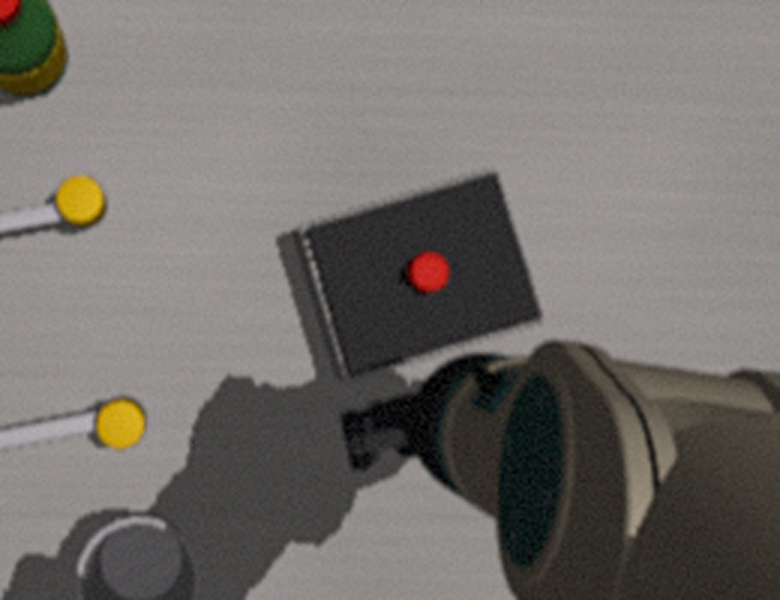

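The zoomed crop shows the lid corners at about (308,230), (347,374), (540,318) and (495,172). The fingers are on the robot side of the pan and not touching it.

Run:
```python
from h import *
d=cam('top'); P=[onplane(d,(240+(u+.5)/3,130+(v+.5)/3),50)[:2] for u,v in [(308,230),(347,374),(540,318),(495,172)]]
f=(P[0]+P[1])/2; r=(P[2]+P[3])/2; v=f-r
print(np.linalg.norm(v),np.linalg.norm(P[0]-P[1]),'ang',np.rad2deg(np.arctan2(v[1],v[0])),'centre dock',dk(sum(P)/4))
print('knob dock',dk(measure(d)['knob']))
```

```text
121.97821990419551 89.33015782328438 ang 107.44425202914952 centre dock [-196.76715065   16.27189713]
knob dock [-197.00965471   15.24850875]
```

Request:
apply_moves --commands '[[[0.2,-0.05,0.1,-0.2,0.24,0],[0,0,0.15,0,0,0],[0,0,0.15,0,0,0],[0,0,0.12,0,0,0],[0,0,0.12,0,0,0],[0,0,0.1,0,0,0],[0,0,0.1,0,0,0],[0,0,0,0,0,0]]]'

```text
clock: 2.92
eef_pos: [526.9, -88.5, 23.3]
tool_rot: [-1.565, -0.002, -1.361]
force: [-0.0, 0.1, -0.0]
width: 59.8
```

Run:
```python
from h import *
to(-197,61,15,-78.1)
d=cam('top'); print('knob dock',dk(measure(d)['knob']))
```

```text
t 2.92 pos [526.9 -88.5  23.3] dock [-197.1   58.2] rpy [-89.6  -0.1 -78. ] F [-0.   0.1 -0. ] w 59.84897262976616
shift units (cur frame) [-0.    0.21 -0.07] (target frame) [-0.    0.21 -0.07] turn [-0.07  0.02  0.03]
knob dock [-198.0660899    -1.56480197]
```

Request:
apply_moves --commands '[[[0,0,-0.5,0,0,0],[0.3,-0.3,-0.8,0,0,0],[0.3,-0.9,-0.3,0,-0.5,0],[0.3,-0.9,0,0,-1,0],[0.3,-0.8,0,0,-1,0],[0.3,0,0,0,-1,0],[0,0,0,0,-1,0],[0,0,0,0,-1,0]]]'

```text
clock: 3.63
eef_pos: [485.8, -162.4, 146.0]
tool_rot: [-1.556, -0.021, -0.859]
force: [-0.7, 1.0, 0.0]
width: 59.8
```

Request:
apply_moves --commands '[[[0,0,0,0,-1,0],[0,0,0,0,-1,0],[0,0,0,0,-1,0],[0,0,0,0,-1,0],[0,0,0,0,-1,0],[0,0,0,0,-1,0],[0,0,0,0,-1,0],[0,0,0,0,-1,0]]]'

```text
clock: 4.3
eef_pos: [494.4, -165.5, 150.9]
tool_rot: [-1.575, -0.048, -0.129]
force: [0.8, 0.2, -0.1]
width: 60.2
```

Run:
```python
from h import *
to(-310,-1.5,130,11.9); print(readout.read_state()['qpos'])
```

```text
t 4.3 pos [ 494.4 -165.5  150.9] dock [-265.8  105.9] rpy [-90.3  -2.7  -7.4] F [ 0.8  0.2 -0.1] w 60.226111951605226
shift units (cur frame) [ 2.87  0.66 -0.15] (target frame) [ 2.68  0.52 -1.11] turn [ 0.14 -3.86  0.53]
[ 0.53326845  0.5641922  -0.38344486  1.9925035   0.36300224  0.60034508
 -0.21843243]
```

Request:
apply_moves --commands '[[[0,0,0,0.1,-1,0.3],[0,0,0,0,-1,0.2],[0,0,0,0,-1,0],[0,0,0,0,-0.8,0],[0.7,0,-0.4,0,0,0],[0.7,0,-0.4,0,0,0],[0.7,0,-0.3,0,0,0],[0.4,0,0,0,0,0]]]'

```text
clock: 4.97
eef_pos: [605.0, -190.8, 153.9]
tool_rot: [-1.575, -0.01, 0.218]
force: [0.5, -0.0, -0.1]
width: 59.8
```

Run:
```python
from h import *
to(-310,-1.5,20,11.9)
```

```text
t 4.97 pos [ 605.  -190.8  153.9] dock [-313.3    2.9] rpy [-90.2  -0.6  12.5] F [ 0.5 -0.  -0.1] w 59.838488051968326
shift units (cur frame) [0.08 3.35 0.1 ] (target frame) [0.11 3.35 0.08] turn [0.05 0.12 0.11]
```

Request:
apply_moves --commands '[[[0.1,0.7,0,0.05,0.1,0.1],[0,0.9,0,0,0,0],[0,0.9,0,0,0,0],[0,0.6,0,0,0,0],[0,0.2,0,0,0,0],[0,0,0,0,0,0]]]'

```text
clock: 5.47
eef_pos: [624.9, -190.2, 20.9]
tool_rot: [-1.576, -0.024, 0.207]
force: [-0.9, -0.5, -0.8]
width: 60.1
```

Run:
```python
from h import *
to(-275,-1.5,18,11.9)
d=cam('top'); print('knob dock',dk(measure(d)['knob'])); cv2.imwrite('pics/top2.png',cv2.resize(cv2.cvtColor(d['image'][130:330,240:500],cv2.COLOR_RGB2BGR),None,fx=3,fy=3,interpolation=cv2.INTER_CUBIC))
```

```text
t 5.47 pos [ 624.9 -190.2   20.9] dock [-316.9  -16.7] rpy [-90.3  -1.4  11.9] F [-0.9 -0.5 -0.8] w 60.120418790507195
shift units (cur frame) [-0.38  0.06  1.05] (target frame) [-0.38  0.07  1.05] turn [ 0.06 -0.01  0.28]Traceback (most recent call last):
  File "<stdin>", line 3, in <module>
KeyError: 'knob'
```

Request:
apply_moves --commands '[[[-0.3,0.05,0.3,0.05,0,0.25],[0,0,0,0,0,0]]]'

```text
clock: 5.68
eef_pos: [612.7, -181.4, 22.0]
tool_rot: [-1.573, -0.007, 0.206]
force: [-0.1, 0.3, -0.8]
width: 60.2
```

Run:
```python
from h import *
to(-275,-1.5,18,11.9)
a=cam('top')['image'][100:350,200:520]; b=cam('side')['image'][60:360,200:520]
a=cv2.resize(a,(640,500))[:,:400]; b=cv2.resize(b,(400,375))
c=np.zeros((500,800,3),np.uint8); c[:,:400]=a; c[:375,400:]=b
cv2.imwrite('pics/c2.png',c[...,::-1])
```

```text
t 5.68 pos [ 612.7 -181.4   22. ] dock [-305.8   -6.6] rpy [-90.1  -0.4  11.8] F [-0.1  0.3 -0.8] w 60.24375690119838
shift units (cur frame) [-0.13  0.1   0.77] (target frame) [-0.13  0.1   0.77] turn [ 0.03 -0.02  0.08]
```

View pics/c2.png

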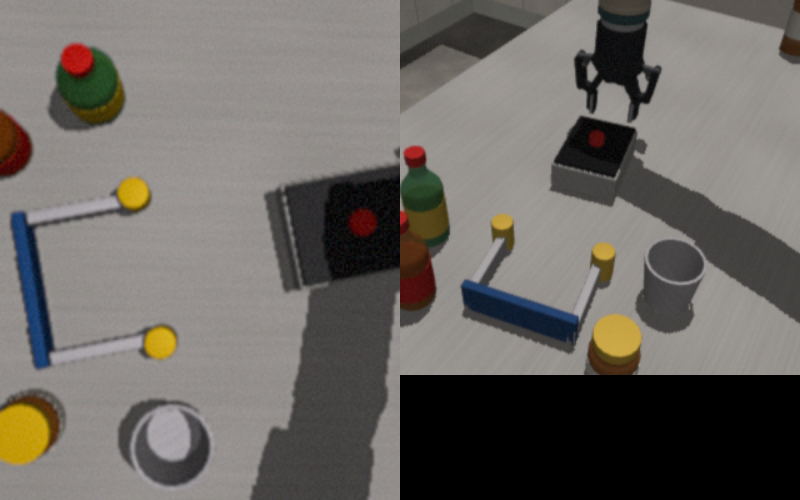

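The pan is now squared to the dock, with the knob in shadow at crop (363,222). The gripper is behind it, and the posts, cup and bottles haven't moved. Next I push from behind in small rows.

Request:
apply_moves --commands '[[[-0.1,0.05,0.2,0,0,0.08],[0,0,0.2,0,0,0],[0,0,0.2,0,0,0],[0,0,0.2,0,0,0],[0,0,0.2,0,0,0],[0,0,0.2,0,0,0],[0,0,0.1,0,0,0],[0,0,0,0,0,0]]]'

```text
clock: 6.45
eef_pos: [604.2, -133.7, 25.1]
tool_rot: [-1.585, -0.013, 0.202]
force: [0.5, -1.4, 0.2]
width: 60.1
```

```bash
cat >> h.py <<'E'
def knob():
    for n in('top','side'):
        d=cam(n); h=cv2.cvtColor(d['image'],cv2.COLOR_RGB2HSV).astype(int); H,S,V=h[...,0],h[...,1],h[...,2]
        r=[onplane(d,cen(c),63) for c in blobs(((H<8)|(H>172))&(S>150)&(V>45),20)]
        r=[dk(p).round(1) for p in r if abs(dk(p)[1])<35 and -300<dk(p)[0]<60]
        print(n,'knob dock',r)
E
python3 - <<'E'
from h import *
to(-41,-1,18,11.9); knob()
E
```

```text
t 6.45 pos [ 604.2 -133.7   25.1] dock [-257.3   -8.2] rpy [-90.8  -0.7  11.6] F [ 0.5 -1.4  0.2] w 60.135511462936854
shift units (cur frame) [-0.21  0.1   5.41] (target frame) [-0.18  0.18  5.41] turn [ 0.17 -0.07  0.15]
top knob dock [array([-179.9,   -2.4])]
side knob dock [array([-175.8,   -1.4])]
```

Request:
apply_moves --commands '[[[-0.06,0.06,0.2,0.15,-0.07,0.15],[-0.03,0.04,0.25,0,0,0],[-0.02,0.03,0.25,0,0,0],[-0.02,0.03,0.25,0,0,0],[-0.02,0.03,0.25,0,0,0],[-0.02,0.03,0.2,0,0,0],[0,0.03,0.1,0,0,0],[0,0,0,0,0,0]]]'

```text
clock: 7.22
eef_pos: [597.0, -104.3, 22.5]
tool_rot: [-1.607, -0.014, 0.188]
force: [-0.5, 0.2, 0.2]
width: 60.2
```

Run:
```python
from h import *
to(-41,-1,18,11.9); knob()
```

```text
t 7.22 pos [ 597.  -104.3   22.5] dock [-227.    -7.2] rpy [-92.1  -0.8  10.8] F [-0.5  0.2  0.2] w 60.160179003761364
shift units (cur frame) [-0.25 -0.06  4.65] (target frame) [-0.15  0.11  4.65] turn [ 0.42 -0.23  0.16]
top knob dock [array([-148.6,   -2.6])]
side knob dock [array([-144.5,   -1.5])]
```

Request:
apply_moves --commands '[[[-0.08,0.0,0.25,0.2,-0.2,0.1],[-0.04,0.02,0.3,0.15,-0.06,0.05],[-0.04,0.02,0.3,0.1,-0.05,0.03],[-0.03,0.02,0.3,0.1,-0.05,0.03],[-0.03,0.02,0.3,0.1,-0.05,0.03],[-0.02,0.02,0.2,0.1,-0.05,0.03],[0,0.02,0.1,0.05,-0.03,0],[0,0,0,0,0,0]]]'

```text
clock: 7.98
eef_pos: [582.2, -52.9, 21.3]
tool_rot: [-1.554, -0.002, 0.219]
force: [-0.1, -0.1, -0.1]
width: 59.6
```

Run:
```python
from h import *
to(-41,-1,18,11.9); knob()
c=cam('top')['image'][150:310,190:450]
cv2.imwrite('pics/c3.png',cv2.resize(c,None,fx=3,fy=3,interpolation=cv2.INTER_CUBIC)[...,::-1])
```

```text
t 7.98 pos [582.2 -52.9  21.3] dock [-173.8   -3.3] rpy [-89.   -0.1  12.5] F [-0.1 -0.1 -0.1] w 59.63148184441779
shift units (cur frame) [-0.02  0.14  3.32] (target frame) [-0.06  0.08  3.32] turn [-0.19  0.13  0.02]
top knob dock [array([-97.2,   3.4])]
side knob dock [array([-93.5,   4.5])]
```

View pics/c3.png

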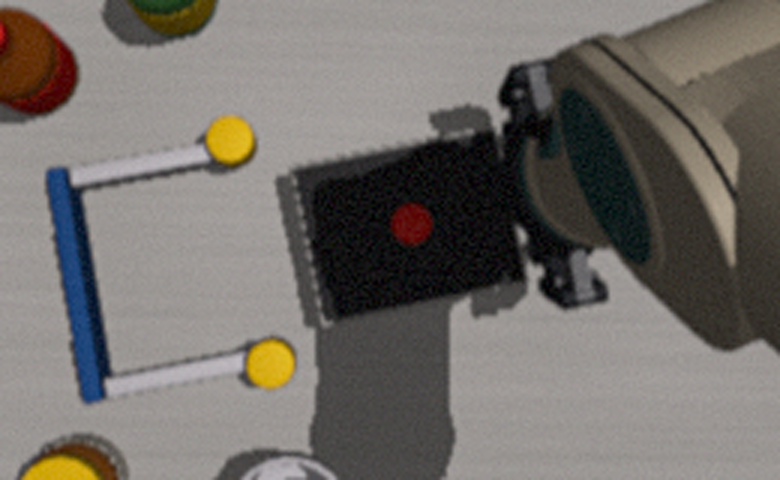

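Post centres are at (230,140) and (270,363) in the crop. The pan's front edge runs from (290,172) to (325,322), and its heading matches the dock to within 1°. It sits about 3–4 mm to +y, so I'll steer back with a small lateral part before the front reaches the posts.

Request:
apply_moves --commands '[[[0.08,0.03,0.15,0,0.1,0],[0.06,0.03,0.2,0.03,0.02,0],[0.05,0.03,0.2,0.03,0,0],[0.03,0.02,0.15,0.02,0,0],[0,0,0,0,0,0]]]'

```text
clock: 8.55
eef_pos: [583.1, -33.7, 16.9]
tool_rot: [-1.559, 0.007, 0.202]
force: [0.1, -0.4, -0.1]
width: 60.4
```

Run:
```python
from h import *
to(-41,-6,18,11.9); knob()
```

```text
t 8.55 pos [583.1 -33.7  16.9] dock [-155.1   -8.1] rpy [-89.3   0.4  11.6] F [ 0.1 -0.4 -0.1] w 60.40208447884578
shift units (cur frame) [-0.07  0.01  2.85] (target frame) [-0.05 -0.03  2.85] turn [-0.14 -0.06 -0.08]
top knob dock [array([-78.5,  -1.4])]
side knob dock [array([-74.5,  -0.3])]
```

Request:
apply_moves --commands '[[[-0.02,0.0,0.15,-0.05,-0.05,-0.05],[-0.02,0.01,0.2,0.02,-0.02,0],[-0.02,0.01,0.2,0.02,-0.02,0],[-0.02,0.01,0.2,0.02,-0.02,0],[0,0,0,0,0,0]]]'

```text
clock: 9.07
eef_pos: [575.9, -10.6, 16.4]
tool_rot: [-1.565, -0.001, 0.206]
force: [-0.4, 0.6, 0.0]
width: 59.8
```

Run:
```python
from h import *
to(-41,-6,18,11.9); knob()
c=cam('top')['image'][150:310,190:450]
cv2.imwrite('pics/c4.png',cv2.resize(c,None,fx=3,fy=3,interpolation=cv2.INTER_CUBIC)[...,::-1])
```

```text
t 9.07 pos [575.9 -10.6  16.4] dock [-131.    -5.8] rpy [-89.7  -0.1  11.8] F [-0.4  0.6  0. ] w 59.81775206614113
shift units (cur frame) [-0.   -0.03  2.25] (target frame) [ 0.   -0.04  2.25] turn [-0.06 -0.02  0.01]
top knob dock [array([-54.2,   1. ])]
side knob dock [array([-50.7,   2.5])]
```

View pics/c4.png

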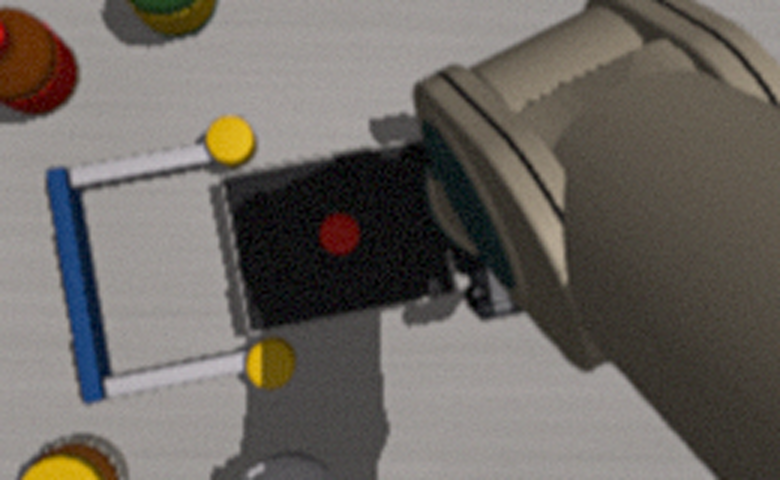

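The pan's front edge, (220,180) to (250,330) in the crop, is between the posts at (230,140) and (270,363). It touches neither post and is square to the dock.

Request:
apply_moves --commands '[[[0.02,0.0,0.15,-0.05,-0.02,0],[0.01,0.01,0.2,0.02,-0.02,0],[0,0.01,0.2,0.02,-0.02,0],[0,0.01,0.2,0.02,-0.02,0],[0,0.01,0.2,0.02,-0.02,0],[0,0,0,0,0,0]]]'

```text
clock: 9.72
eef_pos: [571.6, 13.4, 15.9]
tool_rot: [-1.58, 0.001, 0.204]
force: [-0.5, 0.1, 0.2]
width: 60.1
```

Run:
```python
from h import *
to(-41,-6,18,11.9); knob()
```

```text
t 9.72 pos [571.6  13.4  15.9] dock [-106.7   -6.5] rpy [-90.5   0.1  11.7] F [-0.5  0.1  0.2] w 60.0952890768714
shift units (cur frame) [-0.02 -0.07  1.64] (target frame) [-0.01 -0.05  1.64] turn [ 0.11 -0.04 -0.01]
top knob dock [array([-29.3,  -0. ])]
side knob dock [array([-26. ,   1.1])]
```

Request:
apply_moves --commands '[[[0,-0.02,0.2,0.05,-0.03,0],[-0.01,0,0.2,0.02,-0.02,0],[-0.01,0,0.2,0.02,-0.02,0],[-0.01,0,0.2,0.02,-0.02,0],[-0.01,0,0.2,0.02,-0.02,0],[-0.01,0,0.2,0.02,-0.02,0],[0,0,0.15,0,0,0],[0,0,0,0,0,0]]]'

```text
clock: 10.48
eef_pos: [557.9, 64.3, 16.0]
tool_rot: [-1.571, 0.003, 0.211]
force: [0.5, -1.1, 1.1]
width: 60.2
```

Run:
```python
from h import *
to(-41,-6,18,11.9); knob()
```

```text
t 10.48 pos [557.9  64.3  16. ] dock [-54.1  -3.6] rpy [-90.    0.2  12.1] F [ 0.5 -1.1  1.1] w 60.191655579009655
shift units (cur frame) [ 0.06 -0.05  0.33] (target frame) [ 0.06 -0.05  0.33] turn [ 0.01  0.03 -0.03]
top knob dock [array([23.9,  3.8])]
side knob dock [array([25.8,  4.2])]
```

Request:
apply_moves --commands '[[[0.06,-0.03,0.12,0,0.03,0],[0.04,0,0.12,0,0,0],[0.02,0,0.12,0,0,0],[0,0,0.12,0,0,0]]]'

```text
clock: 10.92
eef_pos: [558.0, 77.2, 16.6]
tool_rot: [-1.58, 0.009, 0.204]
force: [3.9, -14.3, 1.1]
width: 60.2
```

Run:
```python
from h import *
to(-41,-6,18,11.9); knob()
```

```text
t 10.92 pos [558.   77.2  16.6] dock [-41.4  -6.4] rpy [-90.5   0.5  11.7] F [  3.9 -14.3   1.1] w 60.24793038022715
shift units (cur frame) [-0.01 -0.03  0.01] (target frame) [-0.01 -0.03  0.01] turn [ 0.11 -0.05 -0.1 ]
top knob dock []
side knob dock [array([38.2,  1.3])]
```

The force has risen to 15 N, so the pan is against the stop. I'll press a little more to square it flush.

Request:
apply_moves --commands '[[[0,0,0.15,0.05,-0.05,0],[0,0,0.18,0.05,-0.03,0],[0,0,0.18,0,0,0]]]'

```text
clock: 11.27
eef_pos: [557.9, 76.7, 16.7]
tool_rot: [-1.597, 0.013, 0.199]
force: [4.7, -16.1, 2.0]
width: 60.2
```

Run:
```python
from h import *
to(-41,-6,18,11.9); knob()
```

```text
t 11.27 pos [557.9  76.7  16.7] dock [-41.9  -6.2] rpy [-91.5   0.7  11.4] F [  4.7 -16.1   2. ] w 60.178150048494025
shift units (cur frame) [-0.01 -0.03  0.02] (target frame) [-0.01 -0.03  0.02] turn [ 0.3  -0.1  -0.14]
top knob dock []
side knob dock [array([38.2,  1.3])]
```

It no longer advances. Now I back off along −x, then raise the arm and move it away.

Request:
apply_moves --commands '[[[0,0,-0.3,0,0,0],[0,0,-0.6,0,0,0],[0,-0.2,-0.9,0,0,0],[0,-0.7,-0.7,0,0,0],[0,-0.9,-0.4,0,0,0],[0,-0.9,-0.4,0,0,0],[0,-0.9,-0.4,0,0,0],[0,-0.9,-0.4,0,0,0]]]'

```text
clock: 12.03
eef_pos: [589.6, -75.5, 198.6]
tool_rot: [-1.581, 0.024, 0.211]
force: [1.1, -0.2, -0.1]
width: 60.1
```

Request:
apply_moves --commands '[[[0,0,-1,0,0,0],[0,0,-1,0,0,0],[0,0,-1,0,0,0],[0,0,-1,0,0,0],[0,0,-0.5,0,0,0],[0,0,0,0,0,0]]]'

```text
clock: 12.53
eef_pos: [638.5, -255.8, 213.8]
tool_rot: [-1.582, -0.005, 0.214]
force: [-0.4, -0.2, 0.2]
width: 59.7
```

Run:
```python
from h import *
to(-300,0,200,11.9); knob()
a=cam('top')['image'][100:350,170:370]; b=cam('side')['image'][160:385,170:450]
c=np.zeros((500,800,3),np.uint8); c[:,:400]=cv2.resize(a,(400,500),interpolation=cv2.INTER_CUBIC); c[:321,400:]=cv2.resize(b,(400,321),interpolation=cv2.INTER_CUBIC)
cv2.imwrite('pics/c5.png',c[...,::-1])
```

```text
t 12.53 pos [ 638.5 -255.8  213.8] dock [-383.8  -16.5] rpy [-90.6  -0.3  12.3] F [-0.4 -0.2  0.2] w 59.73303354679601
shift units (cur frame) [-0.4   0.32  2.1 ] (target frame) [-0.41  0.34  2.1 ] turn [0.12 0.07 0.05]
top knob dock [array([35. ,  0.2])]
side knob dock [array([37.4,  1. ])]
```

View pics/c5.png

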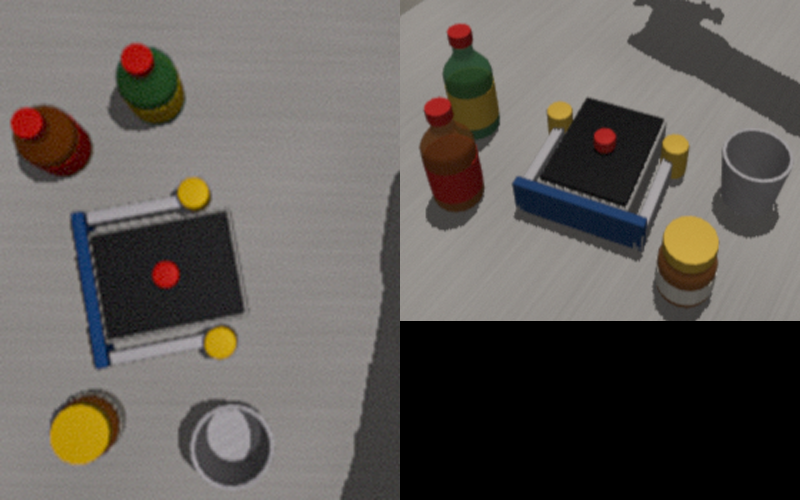

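The pan sits between the posts with its knob at dock (35.0, 0.2), and the four bystanders are standing. One close crop of the front edge will show whether it is flush.

Run:
```python
from h import *
c=cam('top')['image'][195:295,200:300]
cv2.imwrite('pics/c6.png',cv2.resize(c,None,fx=6,fy=6,interpolation=cv2.INTER_CUBIC)[...,::-1])
```

```text
(no output)
```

View pics/c6.png

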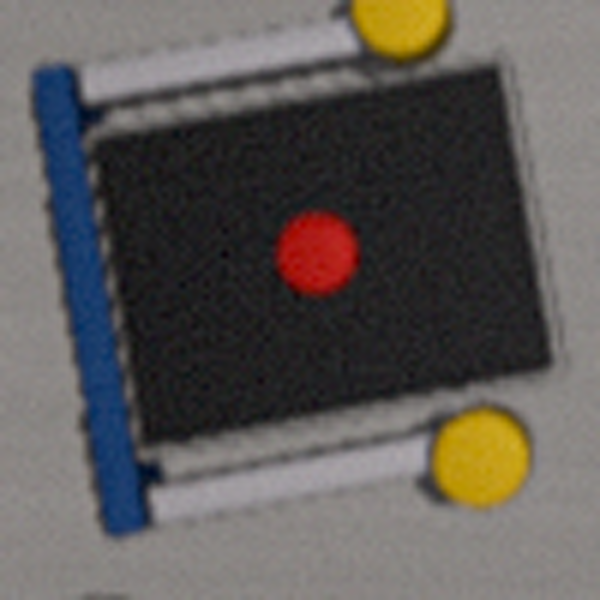

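The strip between the lid edge and the blue bar is narrow and even all along, from (95,150) to (140,440). The front is flush and square.

```bash
python3 -c "
from h import *
finish_job(); print(readout.read_state()['clock'])"
```

```text
the job is handed in; nothing more can be done
the job is handed in; nothing more can be done
```

The pan is in its dock, flush against the blue stop bar, and the job is handed in at about 13 s of the 72 s allowed. I squared the pan with a two-finger push on its side. Then I pushed it from behind, with small steering corrections, between the posts and up to the stop. The fingers only pushed, so the pan was never gripped or lifted.

**Last checks:**
- **Position:** the top camera put the knob at dock (35.0, 0.2) mm against the (35, 0) target. The side camera read (37.4, 1.0), reading 2–4 mm further along x than the top camera throughout.
- **Flush:** the pan stopped advancing at about 16 N. The last close-up shows an even strip along the stop bar.
- **Post contact:** the pan drifted about 4 mm to one side inside the gap, so it may have brushed a post. I steered it back before it reached the stop.
- **Surroundings:** both bottles, the jar and the cup looked upright and unmoved in the last picture; I did not re-measure their positions.
- **Robot:** the arm ended over 200 mm above the bench and well behind the pan, with almost no force on the tool.

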